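# Test viewing pots and load the microscope carriage

### The arm

A 6-joint arm with a two-finger parallel gripper is mounted at the origin on the work surface. World frame = base frame: x ahead of the robot, y to its left, z up, the work surface at z = 0. Lengths are in mm, angles in rad, forces in N, time in s.
With the tool pointing down it reaches from about 300 to 775 mm from the base axis. Payload 14.6 kg.
Tool frame: the origin (TCP) lies at the very end of the fingers, on their centre line; the grasp point (between the pads) lies 19 mm behind it; z points along the fingers, y is the line along which they close (so a half turn about z gives the same grasp; the last joint's range is limited). The gripper opens to 94 mm and grips with 3 to 60 N. Pads are 16 mm wide; open, the fingers measure 119 mm over their backs; the gripper's body (75 mm by 177 mm) begins 78 mm behind the grasp point.
Start: joints at [-0.067, 0.3, 1.521, -0, 1.321, -0.067], TCP at [549.99, -0.002, 205.446] pointing down, gripper open.
Joint ranges: [-3.03, 3.03], [-0.79, 2.21], [0.23, 2.52], [-1.04, 4.18], [0, 3.07], [-2.55, 2.55]. Speed limits (rad/s): [2.22, 2.22, 2.57, 3.14, 3.14, 3.14].

### API

Orientations are given as [roll, pitch, yaw] about the fixed x, y, z axes, in that order (R = Rz(yaw) Ry(pitch) Rx(roll)).
In Python, from cell import manip gives the robot as it stands.
- The arm moves only by the tool servo_tool, never from a script. Its argument "motion" is a list that holds one entry, the list of rows, each a list of 7 numbers: the shift along the world's x, y, z as a fraction of full scale, then the turn, a rotation vector about the world's x, y, z as a fraction of full scale, then the closure, from 0 (fully open) to 1 (shut). In form: [[[x, y, z, rx, ry, rz, gripper], ...]]. A call has 1 to 10 rows; each row is the pose to reach, as a shift and turn from the pose commanded when the call began, turning the shorter way round; what a row does not reach only later rows make up. Full scale, the value 1, is 0.5 m for a shift and pi rad for a turn. A row lasts 1/10 s, in which the tool goes at most 50 mm and 8.59 degrees, less where a joint would pass 70% of its speed; a pose out of reach is approached as far as the arm can. A call with a number of a shift or a turn outside -1 to 1 is refused whole. A call with a gripper value outside its range is refused whole. The fingers move at their own pace and stop on an object; "newtons" is the grip in N (left out, the last holds). Time passes only in rows, so rows that repeat a pose let the fingers close. It gives the time, the measured TCP pose, the force, the opening and the grip force at its end, in the units of the state.
- manip.read_state(): the state, without advancing time (a new reading comes with each control period).
- manip.camera(name): name is "scene" or "side" or "wrist"; returns a dict with "frame" (384x512x3 uint8, red, green, blue), "range_z" (384x512 float32, mm along the optical axis (not along the pixel's ray), 0 where there is no reading), "vfov" (degrees; the focal length in pixels is half the picture's height over the tangent of half this angle, whatever the lens; pixels are square), "cx", "cy" (the principal point, pixels), "cam_to_world" (4x4, takes a point from camera to world coordinates). Camera axes: x right, y down, z forward; pixel columns grow to the right and rows downward; lengths in mm; the calibration is good to about 2 mm. A picture is of the moment at which its call begins.
- manip.sign_off(): hands the job in; it is judged then, once.
The state is a dict: "clock": time; "joints": joint angles; "qd": joint speeds; "effort": joint torques, N m; "eef_pos": TCP position; "eef_rot": TCP orientation; "wrist_force": force on the tool from outside, world axes, zero at the start; "moment": the same for the moment, N m; "finger_gap": finger opening in mm; "finger_force": force on a finger pad.
Only numpy, scipy, OpenCV 4.12 (cv2) and the standard library are available. Lean on these libraries where they do the work, as an engineer would, in place of code of your own. Each camera call takes 0.05 s, during which the arm holds its last target. There are 200 camera calls.

### The job

Test every viewing pot by pushing its plunger down: a good one goes all the way in, a faulty one sticks part-way. Stand the pots whose plungers work upright on the sliding carriage while it is still drawn out, and stand the sticking ones upright in the red reject tray; then push the loaded carriage all the way home against the blue end stop of the viewing base - it jams between its rails unless pushed along its centre line - and leave the clear dishes where they are.

Things in the scene. Friction and masses are not known exactly. Their poses are not given: they have to be found in the camera images.
- base: fixed white viewing base 330 x 245 mm, plate 12 mm thick, two dark guide rails (28 mm high, 209 mm apart) along its x; origin: centre of its underside, on the table. +x: sliding direction, towards the blue end stop (inner face at x = 149 mm). Carriage home: carriage origin at x = 76 mm; it starts 110 to 150 mm short of that.
- carriage: aluminium slide 146 (x) x 196 (y) mm, loose on the base plate between the rails; origin: centre of underside, +x to the end stop. Deck at z = 8 mm, 12 mm lips; blue push plate at the -x end: outer face x = -73, top z = 42 mm, yellow stripe on the centre line. White spots for pots at x = 8, y = -64, 0, 64. Pushed within 10 mm of the centre line it needs 2 to 5 N; 40 mm or more off it skews and jams.
- tray: fixed red reject tray, outside 180 (x) x 125 (y) x 16 mm high, walls and floor 5 mm thick; origin at the centre of its underside. Room for two pots, at x = -42 and +42 mm.
- pot_a: squat round specimen-viewing pot, 54 mm diameter, body 46 mm tall (heavy steel foot, clear wall, green rim), about 0.27 kg; origin at the centre of its underside, z up along its axis. A plunger with a yellow push-knob stands out of its top on the axis. 3 to 5 pots are present (the others are None); all look alike and any may be a sticking one.
- pot_b: squat round specimen-viewing pot, 54 mm diameter, body 46 mm tall (heavy steel foot, clear wall, green rim), about 0.27 kg; origin at the centre of its underside, z up along its axis. A plunger with a yellow push-knob stands out of its top on the axis. 3 to 5 pots are present (the others are None); all look alike and any may be a sticking one.
- pot_c: squat round specimen-viewing pot, 54 mm diameter, body 46 mm tall (heavy steel foot, clear wall, green rim), about 0.27 kg; origin at the centre of its underside, z up along its axis. A plunger with a yellow push-knob stands out of its top on the axis. 3 to 5 pots are present (the others are None); all look alike and any may be a sticking one.
- pot_d: squat round specimen-viewing pot, 54 mm diameter, body 46 mm tall (heavy steel foot, clear wall, green rim), about 0.27 kg; origin at the centre of its underside, z up along its axis. A plunger with a yellow push-knob stands out of its top on the axis. 3 to 5 pots are present (the others are None); all look alike and any may be a sticking one.
- pot_e: squat round specimen-viewing pot, 54 mm diameter, body 46 mm tall (heavy steel foot, clear wall, green rim), about 0.27 kg; origin at the centre of its underside, z up along its axis. A plunger with a yellow push-knob stands out of its top on the axis. 3 to 5 pots are present (the others are None); all look alike and any may be a sticking one.
- plunger_a (a joint): plunger of pot_a: 0 = fully out, grows as it is pushed down, 0.022 m = fully in. It moves against about 2 N of friction and stays where it is left; a sticking one stops dead after less than 10 mm. Fully out the flat knob top (26 mm diameter, 8 mm thick) is 78 mm above the pot's underside.
- plunger_b (a joint): plunger of pot_b: 0 = fully out, grows as it is pushed down, 0.022 m = fully in. It moves against about 2 N of friction and stays where it is left; a sticking one stops dead after less than 10 mm. Fully out the flat knob top (26 mm diameter, 8 mm thick) is 78 mm above the pot's underside.
- plunger_c (a joint): plunger of pot_c: 0 = fully out, grows as it is pushed down, 0.022 m = fully in. It moves against about 2 N of friction and stays where it is left; a sticking one stops dead after less than 10 mm. Fully out the flat knob top (26 mm diameter, 8 mm thick) is 78 mm above the pot's underside.
- plunger_d (a joint): plunger of pot_d: 0 = fully out, grows as it is pushed down, 0.022 m = fully in. It moves against about 2 N of friction and stays where it is left; a sticking one stops dead after less than 10 mm. Fully out the flat knob top (26 mm diameter, 8 mm thick) is 78 mm above the pot's underside.
- plunger_e (a joint): plunger of pot_e: 0 = fully out, grows as it is pushed down, 0.022 m = fully in. It moves against about 2 N of friction and stays where it is left; a sticking one stops dead after less than 10 mm. Fully out the flat knob top (26 mm diameter, 8 mm thick) is 78 mm above the pot's underside.
- dish_a: bystander: closed clear dish, 60 mm diameter, 15 mm high, lying among the pots; origin at the centre of its underside
- dish_b: bystander: closed clear dish, 90 mm diameter, 15 mm high; origin at the centre of its underside
- dish_c: bystander: closed clear dish, 90 mm diameter, 15 mm high; origin at the centre of its underside
Things that resemble listed ones, but are neither listed nor needed, are in the scene too. What is shaped like the pot_e but orange is not meant. What is shaped like the carriage but pink is not meant.

How it is judged:
By the outcome, as a careful person would: the job done as asked, in the order asked, and still so for the second after the job is handed in, with the robot touching nothing.
Of pot_a, pot_b, pot_c, pot_d, pot_e only 3 to 5 are there at a start; the rules pass over those that are not, and their reading is None.
At some moment in a run one of pot_a, pot_b, pot_c, pot_d, pot_e may be knocked a few centimetres aside while the robot is not near it.
Once in a run the grip may slacken for a moment while it holds something.
It also fails if it takes over 210 s, if anything falls off the work surface, if the arm or the gripper's body presses on something with over 40 N, if the wrist force passes 120 N, or if a joint passes its speed limit or range.

## Working session

There is one attempt and no reset: what is moved stays moved. The work goes in short steps, Python scripts to look and compute and a tool call to move; the robot and the scene stay as the last step left them, time stands still between calls to the robot, and variables do not carry over. Pictures are saved under pics/ and viewed, at most 14 in all, crops included, and the job is handed in when it is done.

Besides the shell and the picture viewer there is one more tool, called after "Emit:" by a JSON object that holds its "op" and its "data", one argument or row to a line. servo_tool: Moves the arm, as the interface text tells. Its arguments: {"type":"object","properties":{"motion":{"type":"array"},"newtons":{"type":"number"}},"required":["motion"]}

```bash
mkdir -p pics; cat > h.py <<'E'
import numpy as np, cv2
from cell import manip
def cam(n):
    c=manip.camera(n); f=192/np.tan(np.radians(c["vfov"])/2); z=c["range_z"].astype(float)
    v,u=np.mgrid[:384,:512]
    P=np.stack([(u-c["cx"])/f*z,(v-c["cy"])/f*z,z,np.ones_like(z)],-1)@np.array(c["cam_to_world"]).T
    P=P[...,:3]; P[z==0]=np.nan
    return c["frame"],P
E
python3 - <<'E'
from h import *
ims=[]
for n in("scene","side"):
    f,P=cam(n); np.savez(n,f=f,P=P)
    cv2.imwrite(f"pics/{n}0.png",cv2.resize(f[...,::-1],(800,600)))
    print(n,[np.round(P[r,c]) for r,c in((100,100),(100,400),(300,100),(300,400),(192,256))])
print(manip.read_state())
E
```

```text
scene [array([  53., -376.,   64.]), array([252., 638.,  -5.]), array([ 732., -436.,   -1.]), array([931., 325.,   0.]), array([505.,  47.,  -0.])]
side [array([ 46., 720.,   3.]), array([1818., 1805., -741.]), array([ 177., -201.,    1.]), array([ 836., -287.,    1.]), array([565.,  83.,  28.])]
{'clock': 0.1, 'joints': array([-6.66155303e-02,  3.00360706e-01,  1.52150919e+00, -1.09981386e-05,
        1.32069602e+00, -6.66087357e-02]), 'qd': array([-1.96152248e-03,  9.82049978e-05, -5.53258221e-04,  5.71914929e-04,
       -4.07057616e-04,  8.21912785e-04]), 'effort': array([ 1.84928511e-03, -5.32644153e+01, -3.53284299e+01,  7.10431044e-02,
        2.34944851e-02, -7.30603051e-05]), 'eef_pos': array([5.49769733e+02, 9.96727333e-04, 2.04977294e+02]), 'eef_rot': array([-3.14062083e+00, -5.41505300e-05,  1.57079223e+00]), 'wrist_force': array([-0.21993987, -0.28992355,  0.13143338]), 'moment': array([ 0.00098153,  0.00906901, -0.00396227]), 'finger_force': 0.0, 'finger_gap': 93.93141719694223}
```

View pics/scene0.png

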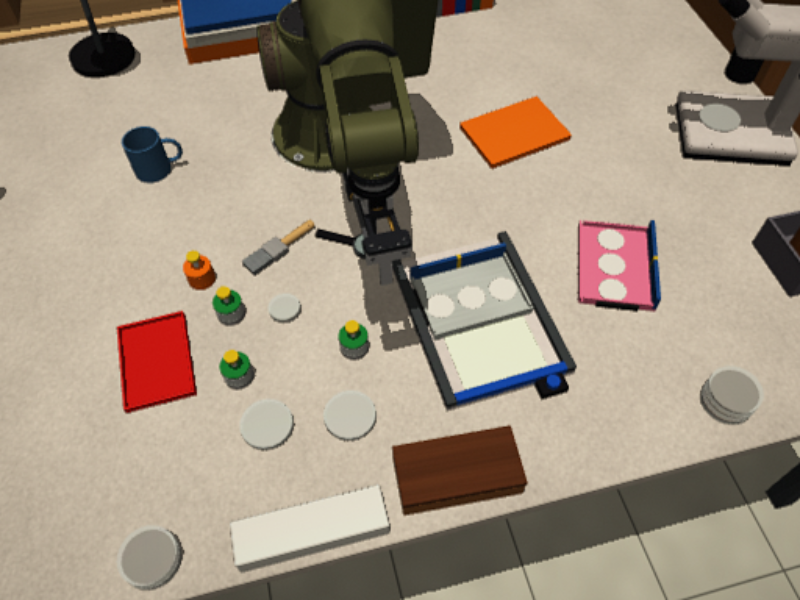

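View pics/side0.png

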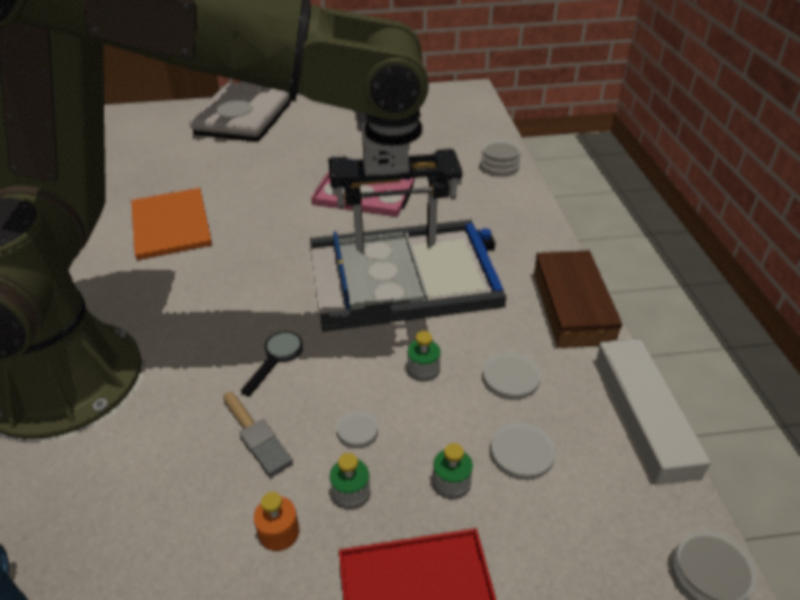

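The scene picture shows three green pots at (228,305), (236,368) and (353,338). The lookalikes are the orange pot at (198,270) and the pink carriage at (618,265). The aluminium carriage is at (470,295), the tray at (157,362), and the dishes at (285,308), (267,424) and (350,415). I choose the green pots and the aluminium carriage.

```bash
python3 - <<'E'
from h import *
for n in("scene","side"):
    d=np.load(n+".npz");f,P=d["f"],d["P"];h=cv2.cvtColor(f,cv2.COLOR_RGB2HSV);H,S,V=[h[...,i].astype(int) for i in range(3)]
    inb=(P[...,0]>250)&(P[...,0]<900)&(abs(P[...,1])<600)&(P[...,2]<150)
    for nm,m in(("green",(H>45)&(H<80)&(S>120)),("yellow",(H>20)&(H<32)&(S>170)&(V>120)),("red",((H<5)|(H>175))&(S>180)),("blue",(H>105)&(H<125)&(S>150)),("dark",(V<65)&(S<90)&(P[...,2]>15)&(P[...,2]<50)&(P[...,1]>0)&(P[...,1]<320)),("orange",(H>6)&(H<14)&(S>190))):
        k,l,s,c=cv2.connectedComponentsWithStats((m&inb).astype(np.uint8))
        for i in range(1,k):
            if s[i,4]<12: continue
            Q=P[l==i]; Q=Q[~np.isnan(Q[:,0])]
            hi=np.percentile(Q[:,2],90);T=Q[Q[:,2]>hi-5]
            print(n,nm,s[i,4],"px",c[i].round(),"ztop",hi.round(1),"topctr",((T.min(0)+T.max(0))/2).round(1), "rect",[np.round(x,1) for x in cv2.minAreaRect(T[:,:2].astype(np.float32))])
        if n=="scene" and nm in("red","blue"): pass
f=np.load("scene.npz")["f"]; cv2.imwrite("pics/crop.png",cv2.resize(f[150:270,60:380,::-1],(800,300),interpolation=cv2.INTER_CUBIC))
E
```

```text
scene green 157 px [145. 194.] ztop 48.0 topctr [ 457.1 -276.4   57.7] rect [array([ 457.2, -276.3]), array([46.1, 49.7]), np.float64(1.3)]
scene green 170 px [226. 216.] ztop 47.4 topctr [589.2 -63.1  53.5] rect [array([589.9, -63.6]), array([48.3, 46.7]), np.float64(78.4)]
scene green 180 px [150. 235.] ztop 47.7 topctr [ 594.6 -277.8   57.3] rect [array([ 595.9, -277.4]), array([45.9, 49.3]), np.float64(15.6)]
scene yellow 44 px [123. 164.] ztop 78.4 topctr [ 355.  -322.9   76.9] rect [array([ 354.2, -322.8]), array([22.4, 21.8]), np.float64(9.3)]
scene yellow 46 px [143. 187.] ztop 77.7 topctr [ 455.  -276.6   75.9] rect [array([ 454.6, -276.7]), array([19.2, 21.8]), np.float64(25.9)]
scene yellow 55 px [225. 209.] ztop 76.4 topctr [585.4 -63.1  75.1] rect [array([585.9, -62.9]), array([22.1, 24.6]), np.float64(62.8)]
scene yellow 59 px [148. 228.] ztop 77.8 topctr [ 593.  -279.4   76.3] rect [array([ 593. , -278.8]), array([22.2, 21.6]), np.float64(61.4)]
scene red 2463 px [ 99. 231.] ztop 12.2 topctr [ 523.9 -422.6   15.1] rect [array([ 523.7, -422.8]), array([182.8, 124.5]), n
[... 3251 characters left out ...]
4, 17.2]), np.float64(4.5)]
side dark 18 px [241. 149.] ztop 31.7 topctr [543.8 289.6  29.6] rect [array([543.8, 289. ]), array([50.3,  9. ]), np.float64(6.3)]
side dark 23 px [313. 155.] ztop 22.4 topctr [760.7 244.2  20.6] rect [array([764. , 242.2]), array([23.6, 17.9]), np.float64(38.2)]
side dark 71 px [206. 155.] ztop 30.3 topctr [433.4 282.9  28.3] rect [array([433.2, 283.4]), array([40.8, 14.9]), np.float64(3.5)]
side dark 918 px [259. 197.] ztop 30.3 topctr [585.4  67.5  32.3] rect [array([585.2,  69.4]), array([325.2,  30.8]), np.float64(1.8)]
side orange 557 px [177. 337.] ztop 48.0 topctr [ 352.8 -326.6   46.8] rect [array([ 353.5, -328.1]), array([47.3, 42.8]), np.float64(12.9)]
```

View pics/crop.png

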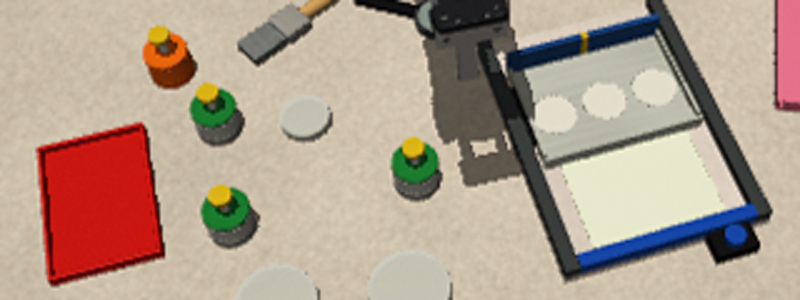

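The crop confirms it: three green pots, with the orange pot as a lookalike left out. I'll test the plunger of the pot at (584,-63) first.

Emit:
{"op": "servo_tool", "data": {
  "motion": [
    [[0.068,-0.127,-0.05,0,0,0,1],[0.068,-0.127,-0.15,0,0,0,1],[0.068,-0.127,-0.23,0,0,0,1],[0.068,-0.127,-0.23,0,0,0,1],[0.068,-0.127,-0.23,0,0,0,1],[0.068,-0.127,-0.23,0,0,0,1],[0.068,-0.127,-0.23,0,0,0,1],[0.068,-0.127,-0.23,0,0,0,1]]
  ],
  "newtons": 20
}}

```text
clock: 0.9
eef_pos: [584.6, -63.3, 92.3]
eef_rot: [3.139, 0.0, 1.571]
wrist_force: [0.5, 0.3, 0.2]
finger_gap: 33.4
finger_force: 0.0
```

Emit:
{"op": "servo_tool", "data": {
  "motion": [
    [[0,0,0,0,0,0,1],[0,0,0,0,0,0,1],[0,0,0,0,0,0,1],[0,0,0,0,0,0,1],[0,0,0,0,0,0,1],[0,0,0,0,0,0,1],[0,0,-0.01,0,0,0,1],[0,0,-0.02,0,0,0,1],[0,0,-0.02,0,0,0,1],[0,0,-0.02,0,0,0,1]]
  ]
}}

```text
clock: 1.9
eef_pos: [583.9, -63.5, 80.2]
eef_rot: [-3.141, -0.0, 1.571]
wrist_force: [0.1, -0.4, -1.4]
finger_gap: 0.4
finger_force: 0.0
```

Emit:
{"op": "servo_tool", "data": {
  "motion": [
    [[0,0,-0.004,0,0,0,1],[0,0,-0.008,0,0,0,1],[0,0,-0.012,0,0,0,1],[0,0,-0.012,0,0,0,1]]
  ]
}}

```text
clock: 2.3
eef_pos: [583.9, -63.5, 74.2]
eef_rot: [-3.141, -0.0, 1.571]
wrist_force: [-0.7, 0.6, -0.6]
finger_gap: -0.0
finger_force: 0.0
```

Emit:
{"op": "servo_tool", "data": {
  "motion": [
    [[0,0,-0.004,0,0,0,1],[0,0,-0.008,0,0,0,1],[0,0,-0.008,0,0,0,1],[0,0,-0.008,0,0,0,1]]
  ]
}}

```text
clock: 2.7
eef_pos: [583.9, -63.5, 70.3]
eef_rot: [-3.141, -0.0, 1.571]
wrist_force: [0.1, 0.2, 0.0]
finger_gap: 0.2
finger_force: 0.0
```

```bash
cat >> h.py <<'E'
def knobs(n):
    f,P=cam(n);h=cv2.cvtColor(f,cv2.COLOR_RGB2HSV).astype(int);H,S,V=h[...,0],h[...,1],h[...,2]
    inb=(P[...,0]>250)&(P[...,0]<900)&(abs(P[...,1])<600)&(P[...,2]<160)
    for nm,m in(("green",(H>45)&(H<80)&(S>120)),("yellow",(H>20)&(H<32)&(S>170)&(V>100))):
        k,l,s,c=cv2.connectedComponentsWithStats((m&inb).astype(np.uint8))
        for i in range(1,k):
            if s[i,4]<10: continue
            Q=P[l==i];hi=np.percentile(Q[:,2],90);T=Q[Q[:,2]>hi-5]
            print(n,nm,s[i,4],c[i].round(),hi.round(1),((T.min(0)+T.max(0))/2).round(1))
    return f
E
python3 - <<'E'
from h import *
f=knobs("side"); knobs("scene")
cv2.imwrite("pics/s1.png",cv2.resize(f[130:280,180:380,::-1],(800,600)))
E
```

```text
side green 150 [271. 226.] 48.6 [583.  -66.4  47.6]
side green 267 [289. 300.] 48.4 [ 589.  -281.8   46.9]
side green 280 [223. 306.] 48.4 [ 450.1 -281.2   47.1]
side yellow 80 [290. 289.] 78.1 [ 588.6 -279.4   76.2]
side yellow 84 [222. 296.] 78.9 [ 450.6 -278.5   77.3]
side yellow 102 [173. 321.] 79.9 [ 353.2 -323.9   78.6]
scene green 156 [145. 194.] 47.1 [ 457.8 -276.6   56.4]
scene green 95 [227. 219.] 47.4 [602.4 -64.2  46.4]
scene green 178 [151. 235.] 47.9 [ 594.3 -278.2   59.9]
scene yellow 46 [123. 164.] 79.7 [ 357.2 -323.5   77.7]
scene yellow 47 [142. 187.] 77.7 [ 454.7 -276.3   75.8]
scene yellow 61 [147. 228.] 76.7 [ 592.  -278.8   75.6]
```

View pics/s1.png

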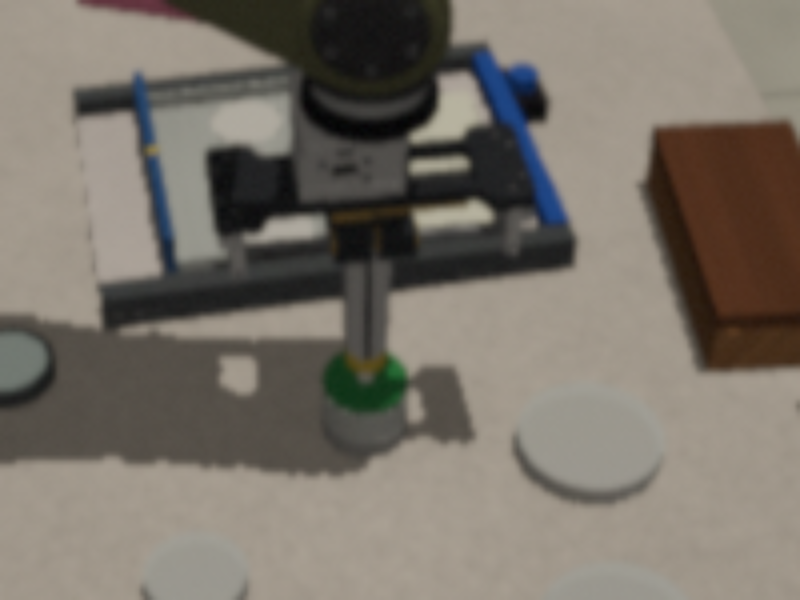

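The crop shows the closed fingertips centred on the knob, at about (367,365), so I'll keep pressing.

Emit:
{"op": "servo_tool", "data": {
  "motion": [
    [[0,0,-0.004,0,0,0,1],[0,0,-0.008,0,0,0,1],[0,0,-0.008,0,0,0,1],[0,0,-0.008,0,0,0,1]]
  ]
}}

```text
clock: 3.2
eef_pos: [583.9, -63.5, 66.3]
eef_rot: [-3.141, -0.0, 1.571]
wrist_force: [0.6, -0.7, 0.4]
finger_gap: 0.8
finger_force: 0.0
```

Emit:
{"op": "servo_tool", "data": {
  "motion": [
    [[0,0,-0.004,0,0,0,1],[0,0,-0.008,0,0,0,1],[0,0,-0.008,0,0,0,1],[0,0,-0.008,0,0,0,1]]
  ]
}}

```text
clock: 3.6
eef_pos: [583.9, -63.5, 62.3]
eef_rot: [-3.141, -0.0, 1.571]
wrist_force: [-0.5, -0.4, -0.7]
finger_gap: 0.5
finger_force: 0.0
```

Emit:
{"op": "servo_tool", "data": {
  "motion": [
    [[0,0,-0.004,0,0,0,1],[0,0,-0.008,0,0,0,1],[0,0,-0.01,0,0,0,1],[0,0,-0.01,0,0,0,1]]
  ]
}}

```text
clock: 4.0
eef_pos: [583.9, -63.5, 57.2]
eef_rot: [-3.141, -0.0, 1.571]
wrist_force: [-0.2, 0.1, 0.7]
finger_gap: 0.3
finger_force: 0.0
```

Emit:
{"op": "servo_tool", "data": {
  "motion": [
    [[0,0,-0.002,0,0,0,1],[0,0,-0.004,0,0,0,1],[0,0,-0.004,0,0,0,1]]
  ]
}}

```text
clock: 4.3
eef_pos: [584.2, -63.5, 56.2]
eef_rot: [3.141, 0.0, 1.571]
wrist_force: [-3.8, 0.6, 8.6]
finger_gap: 0.2
finger_force: 4.6
```

That plunger went all the way in: the fingers stopped dead at 56 mm, where the force rose to 8.6 N. So this pot is good. Next I open the gripper and grasp it.

Emit:
{"op": "servo_tool", "data": {
  "motion": [
    [[0,0,0.04,0,0,0,0],[0,0,0.08,0,0,0,0],[0,0,0.08,0,0,0,0],[0,0,0.08,0,0,0,0],[0,0,0.08,0,0,0,0],[0,0,0.08,0,0,0,0],[0,0,0.08,0,0,0,0],[0,0,0.08,0,0,0,0],[0,0,0.08,0,0,0,0],[0,0,0.08,0,0,0,0]]
  ]
}}

```text
clock: 5.3
eef_pos: [584.0, -63.5, 95.4]
eef_rot: [-3.142, 0.0, 1.571]
wrist_force: [-0.7, -0.4, -0.0]
finger_gap: 77.4
finger_force: 0.0
```

```bash
python3 - <<'E'
from h import *
knobs("side")
f,P=cam("wrist");np.savez("w",f=f,P=P)
h=cv2.cvtColor(f,cv2.COLOR_RGB2HSV).astype(int)
m=(h[...,0]>45)&(h[...,0]<80)&(h[...,1]>120)
Q=P[m&(P[...,2]>30)];print("wrist green",len(Q),np.nanmin(Q,0).round(),np.nanmax(Q,0).round())
# white spots / carriage from saved scene pic
d=np.load("scene.npz");f,P=d["f"],d["P"]
h=cv2.cvtColor(f,cv2.COLOR_RGB2HSV).astype(int)
m=(h[...,2]>200)&(h[...,1]<40)&(P[...,0]>480)&(P[...,0]<610)&(P[...,1]>70)&(P[...,1]<290)&(P[...,2]<30)&(P[...,2]>10)
k,l,s,c=cv2.connectedComponentsWithStats(m.astype(np.uint8))
for i in range(1,k):
    if s[i,4]>30: Q=P[l==i];print(s[i,4],c[i].round(),((Q.min(0)+Q.max(0))/2).round(1),np.ptp(Q,0).round())
E
```

```text
side green 123 [271. 226.] 48.3 [583.1 -65.5  47.3]
side green 269 [289. 300.] 48.2 [ 588.8 -281.4   46.7]
side green 280 [223. 306.] 48.4 [ 450.1 -281.    46.9]
side yellow 81 [290. 289.] 77.9 [ 589.  -280.    76.5]
side yellow 82 [222. 296.] 78.4 [ 449.8 -278.1   77.3]
side yellow 103 [173. 321.] 79.8 [ 353.3 -324.7   77.7]
wrist green 2689 [524. -87.  42.] [644. -29. 225.]
205 [322. 184.] [542.1 242.3  19.7] [56. 53. 12.]
208 [302. 190.] [544.7 178.3  18.7] [54. 53. 13.]
208 [282. 195.] [548.3 113.4  18.2] [56. 54. 12.]
```

Emit:
{"op": "servo_tool", "data": {
  "motion": [
    [[0,0,0,0,0,0,0],[0,0,-0.05,0,0,0,0],[0,0,-0.1,0,0,0,0],[0,0,-0.15,0,0,0,0],[0,0,-0.155,0,0,0,0],[0,0,-0.155,0,0,0,0.6],[0,0,-0.155,0,0,0,0.6],[0,0,-0.155,0,0,0,0.6],[0,0,-0.155,0,0,0,0.6],[0,0,-0.155,0,0,0,0.6]]
  ],
  "newtons": 35
}}

```text
clock: 6.4
eef_pos: [584.2, -63.5, 18.5]
eef_rot: [3.141, 0.0, 1.571]
wrist_force: [-0.0, 0.3, -1.2]
finger_gap: 56.9
finger_force: 0.0
```

Emit:
{"op": "servo_tool", "data": {
  "motion": [
    [[0,0,0,0,0,0,0.7],[0,0,0,0,0,0,0.7],[0,0,0,0,0,0,0.7],[0,0,0.02,0,0,0,0.7],[0,0,0.06,0,0,0,0.7],[0,0,0.1,0,0,0,0.7],[0,0,0.15,0,0,0,0.7],[0,0,0.15,0,0,0,0.7]]
  ]
}}

```text
clock: 7.2
eef_pos: [585.3, -63.7, 96.1]
eef_rot: [3.137, 0.001, 1.571]
wrist_force: [-0.1, -0.3, -2.9]
finger_gap: 53.4
finger_force: 35.0
```

Emit:
{"op": "servo_tool", "data": {
  "motion": [
    [[-0.01,0.08,0,0,0,0.005,0.7],[-0.03,0.17,0,0,0,0.01,0.7],[-0.05,0.26,0,0,0,0.017,0.7],[-0.06,0.35,0,0,0,0.017,0.7],[-0.07,0.44,0,0,0,0.017,0.7],[-0.08,0.53,0,0,0,0.017,0.7],[-0.084,0.58,0,0,0,0.017,0.7],[-0.084,0.61,0,0,0,0.017,0.7],[-0.084,0.61,0,0,0,0.017,0.7],[-0.084,0.61,0,0,0,0.017,0.7]]
  ]
}}

```text
clock: 8.2
eef_pos: [542.0, 240.6, 92.2]
eef_rot: [-3.141, 0.001, 1.624]
wrist_force: [-0.5, -0.5, -2.9]
finger_gap: 53.2
finger_force: 35.0
```

Emit:
{"op": "servo_tool", "data": {
  "motion": [
    [[0,0,-0.03,0,0,0,0.7],[0,0,-0.06,0,0,0,0.7],[0,0,-0.09,0,0,0,0.7],[0,0,-0.1,0,0,0,0.7],[0,0,-0.105,0,0,0,0.7],[0,0,-0.105,0,0,0,0.7]]
  ]
}}

```text
clock: 8.8
eef_pos: [542.0, 241.5, 40.3]
eef_rot: [-3.141, 0.0, 1.624]
wrist_force: [0.2, -0.6, -2.9]
finger_gap: 53.3
finger_force: 35.0
```

```bash
python3 - <<'E'
from h import *
f=knobs("side");g,P=cam("scene");np.savez("scene2",f=g,P=P)
a=cv2.resize(f[110:230,180:380,::-1],(500,300));b=cv2.resize(g[130:280,240:400,::-1],(300,300))
cv2.imwrite("pics/s2.png",np.hstack([a,b]))
E
```

```text
side green 70 [241. 149.] 70.2 [540.3 236.   68.8]
side green 272 [289. 300.] 48.2 [ 588.9 -281.8   46.7]
side green 284 [223. 306.] 48.3 [ 450.1 -281.    46.7]
side yellow 80 [290. 289.] 78.7 [ 589.3 -279.3   76.9]
side yellow 86 [222. 296.] 78.2 [ 450.5 -278.1   76.5]
side yellow 102 [173. 321.] 80.2 [ 353.2 -324.5   79.1]
```

View pics/s2.png

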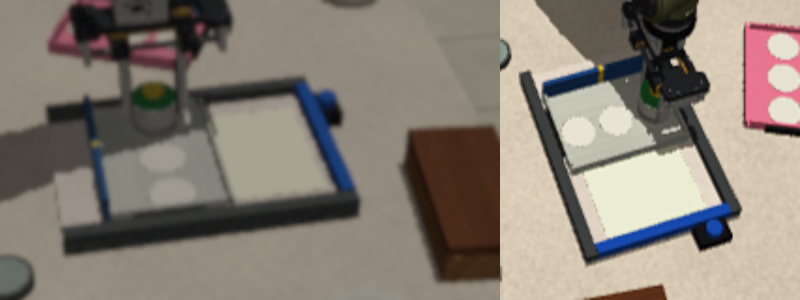

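The pot is over the +y spot, at (655,95) in the scene crop, with its underside about 2 mm above the deck.

Emit:
{"op": "servo_tool", "data": {
  "motion": [
    [[0,0,-0.002,0,0,0,0.7],[0,0,-0.005,0,0,0,0.7],[0,0,-0.005,0,0,0,0.7]]
  ]
}}

```text
clock: 9.2
eef_pos: [542.2, 241.6, 38.4]
eef_rot: [3.141, -0.0, 1.624]
wrist_force: [-0.7, -0.7, 2.2]
finger_gap: 53.6
finger_force: 35.0
```

Emit:
{"op": "servo_tool", "data": {
  "motion": [
    [[0,0,0,0,0,0,0.2],[0,0,0,0,0,0,0.2],[0,0,0,0,0,0,0.2],[0,0,0,0,0,0,0.2],[0,0,0.06,0,0,0,0.2],[0,0,0.14,0,0,0,0.2],[0,0,0.19,0,0,0,0.2],[0,-0.1,0.19,0,0,0,1],[0,-0.2,0.19,0,0,0,1],[0,-0.3,0.19,0,0,0,1]]
  ]
}}

```text
clock: 10.2
eef_pos: [541.7, 90.0, 133.2]
eef_rot: [3.141, 0.0, 1.625]
wrist_force: [1.0, -0.7, 0.5]
finger_gap: 54.4
finger_force: 0.0
```

Emit:
{"op": "servo_tool", "data": {
  "motion": [
    [[0.02,-0.1,0,0,0,0,1],[0.04,-0.2,0,0,0,0,1],[0.06,-0.3,0,0,0,0,1],[0.08,-0.4,0,0,0,0,1],[0.09,-0.5,0,0,0,0,1],[0.098,-0.6,0,0,0,0,1],[0.098,-0.7,0,0,0,0,1],[0.098,-0.742,0,0,0,0,1],[0.098,-0.742,0,0,0,0,1],[0.098,-0.742,0,0,0,0,1]]
  ]
}}

```text
clock: 11.2
eef_pos: [590.8, -279.3, 132.6]
eef_rot: [-3.141, -0.0, 1.623]
wrist_force: [-0.1, 0.5, 0.6]
finger_gap: 0.4
finger_force: 0.0
```

```bash
python3 - <<'E'
from h import *
knobs("side");knobs("scene")
E
```

```text
side green 264 [289. 299.] 48.3 [ 589.6 -281.4   46.9]
side green 283 [223. 306.] 48.4 [ 451.1 -280.9   46.9]
side yellow 49 [290. 289.] 77.9 [ 589.3 -279.4   76.9]
side yellow 76 [222. 296.] 79.1 [ 450.7 -277.5   77.4]
side yellow 93 [173. 322.] 80.0 [ 353.4 -325.9   78.8]
scene green 148 [323. 177.] 67.8 [544.5 241.2  67.6]
scene green 61 [150. 192.] 47.7 [ 454.1 -260.2   47. ]
scene green 180 [150. 235.] 47.8 [ 595.9 -278.1   58.2]
scene yellow 14 [293. 166.] 53.9 [469.9 174.1  52.8]
scene yellow 50 [324. 174.] 76.4 [543.3 241.5  75.5]
scene yellow 55 [147. 228.] 77.0 [ 592.4 -279.8   75.9]
```

Emit:
{"op": "servo_tool", "data": {
  "motion": [
    [[0,0,-0.08,0,0,0,1],[0,0,-0.106,0,0,0,1],[0,0,-0.11,0,0,0,1],[0,0,-0.114,0,0,0,1],[0,0,-0.114,0,0,0,1],[0,0,-0.114,0,0,0,1]]
  ]
}}

```text
clock: 11.9
eef_pos: [591.5, -279.7, 77.2]
eef_rot: [3.14, 0.001, 1.624]
wrist_force: [0.8, -1.2, 0.1]
finger_gap: 0.1
finger_force: 0.0
```

Emit:
{"op": "servo_tool", "data": {
  "motion": [
    [[0,0,-0.003,0,0,0,1],[0,0,-0.006,0,0,0,1],[0,0,-0.006,0,0,0,1]]
  ]
}}

```text
clock: 12.2
eef_pos: [591.1, -279.6, 73.1]
eef_rot: [3.141, 0.0, 1.624]
wrist_force: [0.8, 0.1, 1.4]
finger_gap: 0.3
finger_force: 0.8
```

Emit:
{"op": "servo_tool", "data": {
  "motion": [
    [[0,0,-0.003,0,0,0,1],[0,0,-0.006,0,0,0,1],[0,0,-0.006,0,0,0,1]]
  ]
}}

```text
clock: 12.5
eef_pos: [590.9, -279.5, 69.7]
eef_rot: [-3.141, -0.0, 1.624]
wrist_force: [0.6, -0.6, 0.1]
finger_gap: 0.8
finger_force: 0.3
```

Emit:
{"op": "servo_tool", "data": {
  "motion": [
    [[0,0,-0.003,0,0,0,1],[0,0,-0.006,0,0,0,1],[0,0,-0.006,0,0,0,1]]
  ]
}}

```text
clock: 12.8
eef_pos: [591.6, -279.8, 69.1]
eef_rot: [3.14, 0.001, 1.624]
wrist_force: [-5.3, 2.2, 18.1]
finger_gap: 0.6
finger_force: 9.3
```

Emit:
{"op": "servo_tool", "data": {
  "motion": [
    [[0,0,-0.003,0,0,0,1],[0,0,-0.006,0,0,0,1],[0,0,-0.006,0,0,0,1]]
  ]
}}

```text
clock: 13.1
eef_pos: [592.4, -280.3, 68.9]
eef_rot: [3.137, 0.003, 1.624]
wrist_force: [-11.2, 4.8, 38.3]
finger_gap: 0.2
finger_force: 19.0
```

That plunger stuck dead at 69 mm and the force rose to 38 N, so the pot is faulty. I'll move it to the reject tray.

Emit:
{"op": "servo_tool", "data": {
  "motion": [
    [[0,0,0.05,0,0,0,0],[0,0,0.07,0,0,0,0],[0,0,0.07,0,0,0,0],[0,0,0.07,0,0,0,0],[0,0,0.07,0,0,0,0],[0,0,0.07,0,0,0,0],[0,0,0.07,0,0,0,0],[0,0,0.07,0,0,0,0],[0,0,0.07,0,0,0,0],[0,0,0.07,0,0,0,0]]
  ]
}}

```text
clock: 14.1
eef_pos: [591.0, -279.5, 98.9]
eef_rot: [-3.142, -0.0, 1.624]
wrist_force: [0.0, -0.2, -0.3]
finger_gap: 77.0
finger_force: 0.0
```

Emit:
{"op": "servo_tool", "data": {
  "motion": [
    [[0,0,0,0,0,0,0],[0,0,-0.05,0,0,0,0],[0,0,-0.1,0,0,0,0],[0,0,-0.15,0,0,0,0],[0,0,-0.162,0,0,0,0],[0,0,-0.162,0,0,0,0.6],[0,0,-0.162,0,0,0,0.6],[0,0,-0.162,0,0,0,0.6],[0,0,-0.162,0,0,0,0.6],[0,0,-0.162,0,0,0,0.6]]
  ]
}}

```text
clock: 15.1
eef_pos: [591.2, -279.6, 18.6]
eef_rot: [3.141, 0.0, 1.624]
wrist_force: [-0.1, -0.6, -0.3]
finger_gap: 57.4
finger_force: 0.0
```

Emit:
{"op": "servo_tool", "data": {
  "motion": [
    [[0,0,0,0,0,0,0.7],[0,0,0,0,0,0,0.7],[0,0,0,0,0,0,0.7],[0,0,0.03,0,0,0,0.7],[0,0,0.08,0,0,0,0.7],[0,0,0.12,0,0,0,0.7],[0,0,0.12,0,0,0,0.7]]
  ]
}}

```text
clock: 15.8
eef_pos: [592.2, -280.1, 81.4]
eef_rot: [3.137, 0.002, 1.624]
wrist_force: [-0.5, 0.2, -3.4]
finger_gap: 53.5
finger_force: 35.0
```

Emit:
{"op": "servo_tool", "data": {
  "motion": [
    [[-0.02,-0.08,0,0,0,0,0.7],[-0.04,-0.16,0,0,0,0,0.7],[-0.054,-0.24,0,0,0,0,0.7],[-0.054,-0.282,0,0,0,0,0.7],[-0.054,-0.282,0,0,0,0,0.7],[-0.054,-0.282,-0.04,0,0,0,0.7],[-0.054,-0.282,-0.08,0,0,0,0.7],[-0.054,-0.282,-0.1,0,0,0,0.7],[-0.054,-0.282,-0.1,0,0,0,0.7]]
  ]
}}

```text
clock: 16.7
eef_pos: [563.5, -419.2, 25.9]
eef_rot: [-3.139, -0.002, 1.625]
wrist_force: [-0.4, -0.3, -2.6]
finger_gap: 53.7
finger_force: 35.0
```

Emit:
{"op": "servo_tool", "data": {
  "motion": [
    [[0,0,-0.003,0,0,0,0.7],[0,0,-0.006,0,0,0,0.7],[0,0,-0.01,0,0,0,0.7],[0,0,-0.01,0,0,0,0.7]]
  ]
}}

```text
clock: 17.1
eef_pos: [564.2, -420.7, 23.4]
eef_rot: [3.141, 0.001, 1.624]
wrist_force: [2.1, -0.8, -1.7]
finger_gap: 53.3
finger_force: 35.0
```

Emit:
{"op": "servo_tool", "data": {
  "motion": [
    [[0,0,-0.002,0,0,0,0.7],[0,0,-0.002,0,0,0,0.7]]
  ]
}}

```text
clock: 17.3
eef_pos: [564.3, -420.7, 23.4]
eef_rot: [3.141, 0.001, 1.624]
wrist_force: [-2.1, 2.7, 8.1]
finger_gap: 53.4
finger_force: 35.0
```

Emit:
{"op": "servo_tool", "data": {
  "motion": [
    [[0,0,0,0,0,0,0.2],[0,0,0,0,0,0,0.2],[0,0,0,0,0,0,0.2],[0,0,0,0,0,0,0.2],[0,0,0.08,0,0,0,0.2],[0,0,0.16,0,0,0,0.2],[0,0,0.2,0,0,0,0.2],[-0.07,0.1,0.2,0,0,0,1],[-0.14,0.18,0.2,0,0,0,1],[-0.18,0.23,0.2,0,0,0,1]]
  ]
}}

```text
clock: 18.3
eef_pos: [472.5, -303.9, 121.7]
eef_rot: [-3.141, -0.0, 1.624]
wrist_force: [0.4, -0.3, 1.3]
finger_gap: 54.6
finger_force: 0.0
```

Emit:
{"op": "servo_tool", "data": {
  "motion": [
    [[-0.042,0.055,0,0,0,0,1],[-0.042,0.055,0,0,0,0,1],[-0.042,0.055,0,0,0,0,1],[-0.042,0.055,0,0,0,0,1],[-0.042,0.055,0,0,0,0,1],[-0.042,0.055,0,0,0,0,1],[-0.042,0.055,0,0,0,0,1]]
  ]
}}

```text
clock: 19.0
eef_pos: [453.1, -278.3, 121.7]
eef_rot: [-3.141, -0.0, 1.624]
wrist_force: [-0.0, 0.4, 0.0]
finger_gap: 0.8
finger_force: 0.0
```

```bash
python3 - <<'E'
from h import *
f=knobs("side");g=knobs("scene")
cv2.imwrite("pics/s3.png",np.hstack([cv2.resize(f[::,:,::-1],(400,300)),cv2.resize(g[:,:,::-1],(400,300))]))
E
```

```text
side green 16 [247. 148.] 68.6 [559.6 240.7  66.9]
side green 275 [224. 306.] 48.3 [ 450.3 -279.9   46.7]
side green 380 [289. 365.] 53.0 [ 562.3 -420.4   51.7]
side yellow 104 [174. 321.] 80.3 [ 353.3 -324.7   78.2]
side yellow 133 [290. 356.] 76.0 [ 562.4 -419.7   74.7]
scene green 146 [323. 177.] 68.0 [546.1 240.5  69. ]
scene green 155 [145. 194.] 47.6 [ 455.8 -276.5   57.3]
scene green 180 [ 98. 237.] 53.0 [ 568.8 -418.8   58.1]
scene yellow 11 [294. 166.] 54.1 [470.5 173.7  53.4]
scene yellow 51 [324. 174.] 77.4 [542.9 241.1  76. ]
scene yellow 39 [143. 186.] 78.6 [ 454.2 -276.1   77.2]
scene yellow 62 [ 95. 231.] 75.8 [ 566.5 -419.3   73.7]
```

View pics/s3.png

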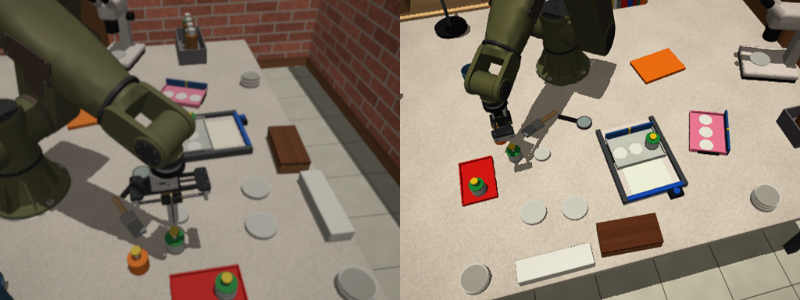

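The picture shows the faulty pot upright in the tray at (477,186), one pot on the carriage at (652,140), and the fingers above the last pot. I'll test that one now.

Emit:
{"op": "servo_tool", "data": {
  "motion": [
    [[0,0,-0.07,0,0,0,1],[0,0,-0.086,0,0,0,1],[0,0,-0.092,0,0,0,1],[0,0,-0.098,0,0,0,1],[0,0,-0.098,0,0,0,1],[0,0,-0.098,0,0,0,1]]
  ]
}}

```text
clock: 19.7
eef_pos: [453.3, -278.2, 73.7]
eef_rot: [3.141, 0.001, 1.624]
wrist_force: [0.2, 0.6, 0.5]
finger_gap: 0.5
finger_force: 0.0
```

Emit:
{"op": "servo_tool", "data": {
  "motion": [
    [[0,0,-0.003,0,0,0,1],[0,0,-0.006,0,0,0,1],[0,0,-0.006,0,0,0,1]]
  ]
}}

```text
clock: 20.0
eef_pos: [453.1, -278.1, 70.0]
eef_rot: [3.141, 0.0, 1.624]
wrist_force: [1.4, -0.6, 1.5]
finger_gap: 0.5
finger_force: 0.8
```

Emit:
{"op": "servo_tool", "data": {
  "motion": [
    [[0,0,-0.003,0,0,0,1],[0,0,-0.006,0,0,0,1],[0,0,-0.006,0,0,0,1]]
  ]
}}

```text
clock: 20.3
eef_pos: [452.9, -278.0, 66.7]
eef_rot: [-3.141, -0.0, 1.624]
wrist_force: [0.3, 1.0, 0.4]
finger_gap: 0.8
finger_force: 0.2
```

Emit:
{"op": "servo_tool", "data": {
  "motion": [
    [[0,0,-0.003,0,0,0,1],[0,0,-0.006,0,0,0,1],[0,0,-0.006,0,0,0,1]]
  ]
}}

```text
clock: 20.6
eef_pos: [452.8, -277.9, 63.6]
eef_rot: [-3.141, -0.0, 1.624]
wrist_force: [0.1, -0.7, -0.4]
finger_gap: 0.8
finger_force: 0.0
```

Emit:
{"op": "servo_tool", "data": {
  "motion": [
    [[0,0,-0.003,0,0,0,1],[0,0,-0.006,0,0,0,1],[0,0,-0.009,0,0,0,1],[0,0,-0.012,0,0,0,1],[0,0,-0.012,0,0,0,1]]
  ]
}}

```text
clock: 21.1
eef_pos: [452.9, -277.9, 57.6]
eef_rot: [-3.141, -0.0, 1.624]
wrist_force: [1.4, -0.1, 0.1]
finger_gap: 0.4
finger_force: 0.0
```

Emit:
{"op": "servo_tool", "data": {
  "motion": [
    [[0,0,-0.003,0,0,0,1],[0,0,-0.006,0,0,0,1],[0,0,-0.006,0,0,0,1]]
  ]
}}

```text
clock: 21.4
eef_pos: [453.4, -278.3, 56.1]
eef_rot: [3.141, 0.001, 1.624]
wrist_force: [-4.7, 3.3, 15.1]
finger_gap: 0.7
finger_force: 7.7
```

This one also went fully in, so it is good. I'll grasp it.

Emit:
{"op": "servo_tool", "data": {
  "motion": [
    [[0,0,0.05,0,0,0,0],[0,0,0.08,0,0,0,0],[0,0,0.08,0,0,0,0],[0,0,0.08,0,0,0,0],[0,0,0.08,0,0,0,0],[0,0,0.08,0,0,0,0],[0,0,0.08,0,0,0,0],[0,0,0.08,0,0,0,0],[0,0,0.08,0,0,0,0],[0,0,0.08,0,0,0,0]]
  ]
}}

```text
clock: 22.4
eef_pos: [453.0, -278.0, 94.9]
eef_rot: [-3.142, -0.0, 1.624]
wrist_force: [-0.5, -0.4, 0.2]
finger_gap: 76.9
finger_force: 0.0
```

Emit:
{"op": "servo_tool", "data": {
  "motion": [
    [[0,0,0,0,0,0,0],[0,0,-0.05,0,0,0,0],[0,0,-0.1,0,0,0,0],[0,0,-0.15,0,0,0,0],[0,0,-0.154,0,0,0,0],[0,0,-0.154,0,0,0,0.6],[0,0,-0.154,0,0,0,0.6],[0,0,-0.154,0,0,0,0.6],[0,0,-0.154,0,0,0,0.6],[0,0,-0.154,0,0,0,0.6]]
  ]
}}

```text
clock: 23.4
eef_pos: [453.2, -278.1, 18.5]
eef_rot: [3.141, 0.001, 1.624]
wrist_force: [-1.2, -0.9, 0.6]
finger_gap: 57.4
finger_force: 1.2
```

Emit:
{"op": "servo_tool", "data": {
  "motion": [
    [[0,0,0,0,0,0,0.7],[0,0,0,0,0,0,0.7],[0,0,0,0,0,0,0.7],[0,0,0.03,0,0,0,0.7],[0,0,0.08,0,0,0,0.7],[0,0,0.15,0,0,0,0.7],[0,0,0.15,0,0,0,0.7]]
  ]
}}

```text
clock: 24.1
eef_pos: [454.6, -279.0, 96.7]
eef_rot: [3.137, 0.004, 1.624]
wrist_force: [-0.4, -0.5, -2.8]
finger_gap: 53.6
finger_force: 35.0
```

Emit:
{"op": "servo_tool", "data": {
  "motion": [
    [[0.02,0.09,0,0,0,0,0.7],[0.04,0.18,0,0,0,0,0.7],[0.06,0.27,0,0,0,0,0.7],[0.09,0.36,0,0,0,0,0.7],[0.11,0.45,0,0,0,0,0.7],[0.13,0.54,0,0,0,0,0.7],[0.15,0.63,0,0,0,0,0.7],[0.17,0.7,0,0,0,0,0.7],[0.19,0.76,0,0,0,0,0.7],[0.19,0.782,0,0,0,0,0.7]]
  ]
}}

```text
clock: 25.1
eef_pos: [548.0, 115.5, 91.6]
eef_rot: [-3.14, -0.0, 1.626]
wrist_force: [0.3, -0.7, -1.3]
finger_gap: 53.2
finger_force: 35.0
```

Emit:
{"op": "servo_tool", "data": {
  "motion": [
    [[0,0,0,0,0,0,0.7],[0,0,0,0,0,0,0.7],[0,0,-0.03,0,0,0,0.7],[0,0,-0.06,0,0,0,0.7],[0,0,-0.09,0,0,0,0.7],[0,0,-0.104,0,0,0,0.7],[0,0,-0.104,0,0,0,0.7],[0,0,-0.107,0,0,0,0.7],[0,0,-0.107,0,0,0,0.7]]
  ]
}}

```text
clock: 26.0
eef_pos: [548.3, 112.9, 39.9]
eef_rot: [3.141, -0.0, 1.624]
wrist_force: [-0.6, -0.0, -1.8]
finger_gap: 53.4
finger_force: 35.0
```

Emit:
{"op": "servo_tool", "data": {
  "motion": [
    [[0,0,-0.002,0,0,0,0.7],[0,0,-0.002,0,0,0,0.7]]
  ]
}}

```text
clock: 26.2
eef_pos: [548.1, 113.0, 38.7]
eef_rot: [3.141, -0.0, 1.624]
wrist_force: [0.4, -0.3, -2.2]
finger_gap: 53.8
finger_force: 35.0
```

```bash
python3 - <<'E'
from h import *
f=knobs("side")
E
```

```text
side green 30 [242. 152.] 68.8 [543.2 160.6 109. ]
side green 90 [248. 177.] 69.3 [547.7 110.2  67.6]
side green 388 [289. 365.] 53.1 [ 562.4 -420.4   51.5]
side yellow 103 [173. 321.] 80.0 [ 353.3 -324.6   78.8]
side yellow 143 [290. 355.] 75.9 [ 562.9 -418.    74.4]
```

Emit:
{"op": "servo_tool", "data": {
  "motion": [
    [[0,0,-0.002,0,0,0,0.7],[0,0,-0.002,0,0,0,0.7]]
  ]
}}

```text
clock: 26.45
eef_pos: [548.2, 113.1, 38.3]
eef_rot: [3.141, -0.0, 1.624]
wrist_force: [-4.1, -0.6, 6.7]
finger_gap: 53.4
finger_force: 35.0
```

Emit:
{"op": "servo_tool", "data": {
  "motion": [
    [[0,0,0,0,0,0,0.2],[0,0,0,0,0,0,0.2],[0,0,0,0,0,0,0.2],[0,0,0,0,0,0,0.2],[0,0,0.06,0,0,0,0.2],[0,0,0.14,0,0,0,0.2],[0,0,0.2,0,0,0,0.2],[-0.08,0.04,0.2,0,0,0,1],[-0.16,0.08,0.2,0,0,0,1],[-0.24,0.118,0.2,0,0,0,1]]
  ]
}}

```text
clock: 27.45
eef_pos: [426.5, 172.4, 137.4]
eef_rot: [3.141, -0.0, 1.624]
wrist_force: [0.5, 0.9, 0.4]
finger_gap: 54.6
finger_force: 0.0
```

Emit:
{"op": "servo_tool", "data": {
  "motion": [
    [[-0.02,0,0,0,0,0,1],[-0.02,0,0,0,0,0,1],[-0.02,0,0,0,0,0,1],[-0.02,0,0,0,0,0,1],[-0.02,0,0,0,0,0,1],[-0.02,0,0,0,0,0,1],[-0.02,0,0,0,0,0,1]]
  ]
}}

```text
clock: 28.15
eef_pos: [418.2, 171.8, 137.3]
eef_rot: [-3.141, 0.0, 1.624]
wrist_force: [0.9, -1.0, -0.3]
finger_gap: 0.9
finger_force: 0.0
```

```bash
python3 - <<'E'
from h import *
f=knobs("side");g=knobs("scene");w,P=cam("wrist")
h=cv2.cvtColor(w,cv2.COLOR_RGB2HSV).astype(int)
m=(h[...,0]>105)&(h[...,0]<125)&(h[...,1]>150)&(P[...,2]>50)&(P[...,2]<60)
Q=P[m]
if len(Q): print("wrist plate",len(Q),cv2.minAreaRect(Q[:,:2].astype(np.float32)))
cv2.imwrite("pics/s4.png",np.hstack([cv2.resize(f[::,:,::-1],(400,300)),cv2.resize(w[:,:,::-1],(400,300))]))
E
```

```text
side green 80 [241. 150.] 68.4 [540.1 235.   67.3]
side green 93 [248. 177.] 68.4 [546.6 109.   67. ]
side green 387 [289. 365.] 53.2 [ 562.6 -420.7   51.8]
side yellow 22 [241. 146.] 78.6 [539.1 237.7  76.9]
side yellow 34 [248. 172.] 78.4 [546.6 112.2  77.2]
side yellow 103 [173. 321.] 80.3 [ 353.3 -324.2   78.7]
side yellow 145 [290. 355.] 75.9 [ 562.9 -418.5   74.2]
scene green 148 [323. 177.] 67.4 [546.1 240.7  68.5]
scene green 147 [282. 188.] 67.6 [551.9 114.1  67.3]
scene green 180 [ 98. 237.] 52.5 [ 568.9 -419.2   62.2]
scene yellow 46 [123. 164.] 79.5 [ 356.1 -323.1   78.6]
scene yellow 49 [323. 174.] 77.5 [544.7 240.7  76.1]
scene yellow 54 [282. 185.] 77.7 [551.9 113.9  77.4]
scene yellow 62 [ 94. 231.] 74.0 [ 565.7 -419.7   72.6]
wrist plate 1508 ((466.6002197265625, 192.0765380859375), (7.40831184387207, 159.1119842529297), 3.259357213973999)
```

View pics/s4.png

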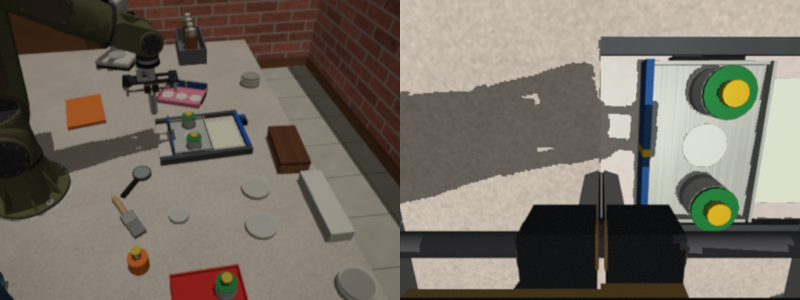

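The picture shows both good pots upright on the carriage, and the fingers behind the push plate in line with the yellow stripe at (645,152). Next I go down and push.

Emit:
{"op": "servo_tool", "data": {
  "motion": [
    [[0,0,-0.08,0,0,0,1],[0,0,-0.16,0,0,0,1],[0,0,-0.207,0,0,0,1],[0,0,-0.207,0,0,0,1],[0.02,0.002,-0.207,0,0,0,1],[0.04,0.003,-0.207,0,0,0,1],[0.04,0.003,-0.207,0,0,0,1],[0.04,0.003,-0.207,0,0,0,1]]
  ]
}}

```text
clock: 29.1
eef_pos: [438.6, 173.6, 34.6]
eef_rot: [3.14, -0.0, 1.624]
wrist_force: [-0.3, 0.6, 0.2]
finger_gap: 0.5
finger_force: 0.0
```

Emit:
{"op": "servo_tool", "data": {
  "motion": [
    [[0.006,0.0003,0,0,0,0,1],[0.012,0.0007,0,0,0,0,1],[0.018,0.001,0,0,0,0,1],[0.024,0.0014,0,0,0,0,1],[0.03,0.0017,0,0,0,0,1],[0.036,0.002,0,0,0,0,1],[0.042,0.0024,0,0,0,0,1],[0.048,0.0027,0,0,0,0,1]]
  ]
}}

```text
clock: 29.9
eef_pos: [461.6, 174.9, 33.9]
eef_rot: [-3.14, 0.0, 1.624]
wrist_force: [-6.0, 0.4, 4.4]
finger_gap: 0.4
finger_force: 2.8
```

Emit:
{"op": "servo_tool", "data": {
  "motion": [
    [[0.008,0.0004,0,0,0,0,1],[0.016,0.0009,0,0,0,0,1],[0.024,0.0013,0,0,0,0,1],[0.032,0.0018,0,0,0,0,1],[0.04,0.0022,0,0,0,0,1],[0.048,0.0027,0,0,0,0,1],[0.056,0.0031,0,0,0,0,1],[0.064,0.0036,0,0,0,0,1],[0.072,0.004,0,0,0,0,1],[0.08,0.0045,0,0,0,0,1]]
  ]
}}

```text
clock: 30.9
eef_pos: [501.6, 177.1, 33.9]
eef_rot: [-3.14, 0.0, 1.624]
wrist_force: [-6.1, -0.0, 4.8]
finger_gap: 0.5
finger_force: 2.8
```

```bash
python3 - <<'E'
from h import *
f=knobs("side");g=knobs("scene")
cv2.imwrite("pics/s5.png",np.hstack([cv2.resize(f[110:230,180:340,::-1],(400,300)),cv2.resize(g[130:280,240:400,::-1],(320,300))]))
E
```

```text
side green 81 [258. 148.] 68.7 [590.7 239.8  67.3]
side green 95 [266. 175.] 68.4 [595.2 109.1  66.7]
side green 387 [289. 365.] 53.2 [ 562.7 -420.3   51.7]
side yellow 35 [266. 170.] 79.0 [595.4 113.7  77.6]
side yellow 103 [173. 321.] 80.2 [ 353.3 -324.5   78.5]
side yellow 144 [290. 355.] 76.0 [ 562.9 -418.2   74.7]
scene green 158 [330. 191.] 67.6 [596.  244.5  66.2]
scene green 151 [288. 202.] 66.8 [601.3 116.7  66.4]
scene green 179 [ 98. 237.] 52.3 [ 568.9 -419.2   56.2]
scene yellow 46 [123. 164.] 79.4 [ 355.7 -323.2   78. ]
scene yellow 56 [330. 188.] 78.0 [596.9 244.4  77.3]
scene yellow 58 [288. 199.] 77.1 [600.7 116.2  76. ]
scene yellow 62 [ 94. 231.] 75.8 [ 566.3 -419.6   74.3]
```

View pics/s5.png

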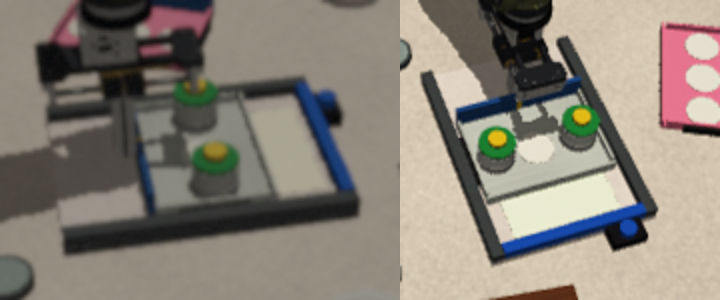

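Halfway picture: the carriage has moved about 50 mm, straight, and both pots are standing. I'll carry on.

Emit:
{"op": "servo_tool", "data": {
  "motion": [
    [[0.01,0.0005,0,0,0,0,1],[0.02,0.001,0,0,0,0,1],[0.03,0.0015,0,0,0,0,1],[0.04,0.002,0,0,0,0,1],[0.05,0.0026,0,0,0,0,1],[0.06,0.0031,0,0,0,0,1],[0.07,0.0037,0,0,0,0,1],[0.08,0.0042,0,0,0,0,1],[0.09,0.0048,0,0,0,0,1],[0.1,0.0053,0,0,0,0,1]]
  ]
}}

```text
clock: 32.0
eef_pos: [552.4, 179.8, 33.8]
eef_rot: [-3.141, 0.0, 1.624]
wrist_force: [-2.7, -0.4, -2.5]
finger_gap: 0.7
finger_force: 1.4
```

Emit:
{"op": "servo_tool", "data": {
  "motion": [
    [[0.005,0.0003,0,0,0,0,1],[0.01,0.0005,0,0,0,0,1],[0.015,0.0008,0,0,0,0,1],[0.02,0.001,0,0,0,0,1],[0.024,0.0013,0,0,0,0,1],[0.028,0.0015,0,0,0,0,1],[0.03,0.0016,0,0,0,0,1],[0.03,0.0016,0,0,0,0,1]]
  ]
}}

```text
clock: 32.8
eef_pos: [567.3, 180.6, 34.0]
eef_rot: [3.141, -0.0, 1.624]
wrist_force: [-0.7, -0.9, -0.7]
finger_gap: 0.6
finger_force: 0.8
```

Emit:
{"op": "servo_tool", "data": {
  "motion": [
    [[0.003,0.0001,0,0,0,0,1],[0.006,0.0003,0,0,0,0,1],[0.009,0.0004,0,0,0,0,1],[0.012,0.0006,0,0,0,0,1],[0.012,0.0006,0,0,0,0,1]]
  ]
}}

```text
clock: 33.3
eef_pos: [572.6, 180.9, 34.0]
eef_rot: [-3.14, 0.0, 1.624]
wrist_force: [-8.1, 0.5, 3.5]
finger_gap: 0.3
finger_force: 4.2
```

Emit:
{"op": "servo_tool", "data": {
  "motion": [
    [[0.002,0.0001,0,0,0,0,1],[0.004,0.0002,0,0,0,0,1],[0.004,0.0002,0,0,0,0,1]]
  ]
}}

```text
clock: 33.6
eef_pos: [572.6, 180.9, 34.0]
eef_rot: [-3.135, 0.001, 1.625]
wrist_force: [-25.5, -2.3, 14.6]
finger_gap: 0.5
finger_force: 12.6
```

The carriage is hard against the stop: 25 N with no further motion. Now I back off, rise and check.

Emit:
{"op": "servo_tool", "data": {
  "motion": [
    [[-0.02,-0.001,0,0,0,0,1],[-0.06,-0.003,0,0,0,0,1],[-0.1,-0.006,0,0,0,0,1],[-0.16,-0.009,0,0,0,0,1],[-0.2,-0.01,0.08,0,0,0,1],[-0.2,-0.01,0.16,0,0,0,1],[-0.2,-0.01,0.24,0,0,0,1],[-0.2,-0.01,0.3,0,0,0,1],[-0.2,-0.01,0.3,0,0,0,1]]
  ]
}}

```text
clock: 34.5
eef_pos: [477.1, 176.5, 188.6]
eef_rot: [3.133, -0.002, 1.624]
wrist_force: [-0.0, 1.2, -0.2]
finger_gap: 0.2
finger_force: 0.0
```

```bash
python3 - <<'E'
from h import *
f=knobs("side");g=knobs("scene")
cv2.imwrite("pics/s6.png",np.hstack([cv2.resize(f[110:230,180:340,::-1],(400,300)),cv2.resize(g[100:300,60:400,::-1],(400,300))]))
E
```

```text
side green 79 [281. 145.] 68.7 [660.6 241.1  67.2]
side green 93 [291. 171.] 69.2 [666.1 115.2  67.7]
side green 389 [289. 365.] 53.3 [ 562.6 -420.2   51.7]
side yellow 23 [281. 141.] 78.9 [660.  243.6  77. ]
side yellow 34 [291. 167.] 78.7 [666.1 116.9  77.1]
side yellow 103 [173. 321.] 79.8 [ 352.5 -323.9   78.2]
side yellow 142 [290. 355.] 76.1 [ 562.9 -418.3   75.2]
scene green 166 [340. 210.] 67.7 [666.7 248.3  66.3]
scene green 174 [297. 222.] 67.8 [670.7 119.9  67. ]
scene green 176 [ 98. 237.] 52.5 [ 567.9 -419.3   55.9]
scene yellow 46 [123. 164.] 78.6 [ 356.6 -323.3   77.5]
scene yellow 61 [340. 208.] 77.0 [664.7 247.6  75.2]
scene yellow 62 [297. 219.] 77.2 [671.4 119.4  75.8]
scene yellow 62 [ 94. 231.] 74.7 [ 567.6 -420.    73.9]
```

View pics/s6.png

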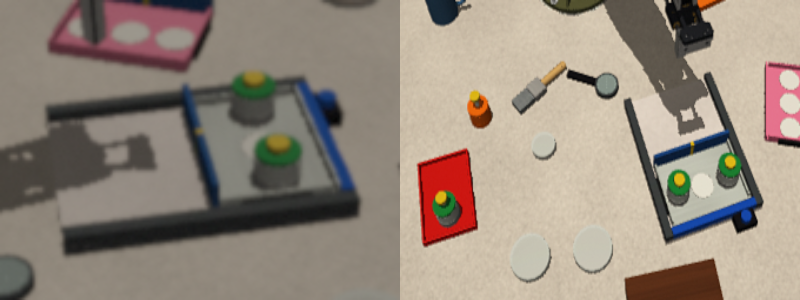

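The final picture shows the carriage against the blue stop with both good pots upright. The faulty pot is upright in the tray at (445,205), and the dishes have not moved. I'm handing it in.

```bash
python3 -c "
from cell import manip
print(manip.sign_off())"
```

```text
the job is handed in; nothing more can be done
None
```

I tested all three pots, stood the two working ones upright on the carriage and the sticking one upright in the red tray, pushed the carriage home against the blue stop, left the dishes where they were, and handed the job in at about 35 s; no verdict was returned.

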